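# Snap the vented lid onto the biscuit canister and keep it pressed

### The job

Close the open biscuit canister on the dining table: set its lid upright in the mouth, push the orange vent button on top of the lid down to its stop, and go on pushing on the button, through the catch, until the lid snaps home with its flange flat on the rim all round. Keep pressing: finish with the canister standing and the robot still pushing firmly on the button, holding it right down on the closed lid. Leave the other things on the table where they are.

Things in the scene. Friction and masses are not known exactly. Their poses are not given: they have to be found in the camera images.
- canister: Open round canister standing loose on the table: clear plastic, white foot and rim band, tan biscuits inside. 98 mm across, 120 mm high, 4 mm wall, mouth 90 mm, about 0.7 kg. Origin: centre of its underside, z up its axis. It stands left, right or in the middle; lid and tall canister take the other two places.
- canister_rim (a point): Centre of the canister's mouth, level with its rim, 120 mm above its underside. Inside the mouth, 9 mm below the rim, six white spring catches stand 5 mm in from the wall.
- lid: The canister's loose push-in lid, 0.13 kg, right way up on the table: white flange 98 mm across, 8 mm thick; below it a grey plug 32 mm deep, 66 mm across at its flat foot, 77 mm from 5 to 12 mm up, 86 mm at a bulge 18 to 20 mm up, 79 mm above that; orange button on top. Origin: centre of the plug's foot, z up the axis. Flange top at z = 40 mm, button top at 66 mm.
- lid_seat (a point): Centre of the flange's underside. Set into the mouth, the lid rests on the catches with this point about 10 mm above the rim. Pushed with about 15 N (12 to 19) it sinks 4 mm, then passes the catches: the force suddenly drops, the lid springs down, the flange lies on the rim and this point is level with it. Set in crooked, one side may pass first, at less force: push on for the other.
- vent_top (a point): Centre of the flat top of the orange vent button on the lid. The button is an upright cylinder, 34 mm in diameter, standing 26 mm above the flange: good to grip from above for carrying the lid. Gripped low, the fingertips meet the flange before the button is down: to press it, let go and push on its top with the closed fingers.
- vent (a joint): Vent button's travel into the lid, in m: 0 up (its spring returns it), 0.008 down at its stop. Spring 2.5 N at the top, 6 N at the stop, less than the lid needs to snap: so the button goes down first, then the lid. As the lid springs home it drops away under the hand and the button rises a few mm: follow until it is at its stop again.
- tall_canister: The taller canister of the same set, already closed, with dark biscuits: 98 mm across, 181 mm high with its orange button. Origin: centre of its underside. Bystander.
- pink_flask: Pink drinking flask, 70 mm across, 200 mm high. Origin: centre of its underside. Bystander.
- black_flask: Black drinking flask, 70 mm across, 200 mm high. Origin: centre of its underside. Bystander.
- tissue_box: Tissue box, 115 x 225 x 66 mm, its length along its y. Origin: centre of its underside. Bystander.
- mug: Blue mug, 80 mm across, 90 mm high, handle on its +y side. Origin: centre of its underside. Bystander.
- biscuit_plate: White side plate, 150 mm across, 20 mm high with a few biscuits on it. Origin: centre of its underside. Bystander.

How it is judged:
By the outcome, as a careful person would: the job done as asked, in the order asked, and still so for the second after the job is handed in, while the arm keeps its last pose, push and grip.
It also fails if it takes over 69 s, if anything falls off the work surface, if the arm or the gripper's body presses on something with over 40 N, if the wrist force passes 120 N, or if a joint passes its speed limit or range.

### The arm

A 7-joint arm with a two-finger parallel gripper is mounted at the origin on the work surface. World frame = base frame: x ahead of the robot, y to its left, z up, the work surface at z = 0. Lengths are in m, angles in rad, forces in N, time in s.
With the tool pointing down it reaches from about 0.4 to 0.85 m from the base axis. Payload 10.4 kg.
Tool frame: the origin (TCP) lies between the finger pads; the fingertips stand manip.tcp_to_tips ahead of it and the grasp point (between the pads) lies 2 mm behind it (manip.tcp_to_tips is the distance from the TCP to the fingertips, in m); y points along the fingers, z is the direction in which the jaws open and shut, and the axes are right-handed (so a half turn about y gives the same grasp; the last joint's range is limited). The gripper opens to 85 mm and grips with 20 to 120 N. Pads are 22 mm wide; open, the fingers measure 114 mm over their backs; the gripper's body (76 mm by 85 mm) begins 54 mm behind the grasp point. The pads swing forward as they close: fully open they stand 13 mm farther back than shut.
Start: joints at [-1.371, 0.332, -0.065, 1.46, 0.022, 1.35, -0.088], TCP at [0.138, 0.61, 0.215] pointing down, gripper open.
Joint ranges: [-2.6, 2.6], [-0.5, 2.12], [-1.47, 1.34], [0.16, 2.42], [-1.27, 4.41], [0.06, 2.06], [-2.6, 2.6]. Speed limits (rad/s): [2.22, 2.22, 2.79, 2.79, 3.14, 3.14, 3.14].

### API

Orientations are given as a unit quaternion [x, y, z, w].
In Python, from workcell import manip gives the robot as it stands. The module is installed in compiled form; this text tells all that it offers.
- The arm moves only by the tool move_arm, never from a script. Its argument "increments" is a list of rows, each an object with "offset": the shift along the tool's x, y, z in m, a list of three; "yaw": the turn about the tool's y in degrees; "jaw": the closure in counts, from 0 (fully open) to 255 (shut). In form: [{"offset": [tx, ty, tz], "yaw": yaw, "jaw": jaw}, ...]. A call has 1 to 10 rows; each row is the pose to reach, as a shift and turn from the pose measured when the call began, along the tool's axes at that moment; what a row does not reach only later rows make up. A row lasts 1/12 s, in which the tool goes at most 41.7 mm and 7.16 degrees, less where a joint would pass 70% of its speed; a pose out of reach is approached as far as the arm can. A call with a gripper value outside its range is refused whole. The fingers move at their own pace and stop on an object; "squeeze" is the grip in N (left out, the last holds). Time passes only in rows, so rows that repeat a pose let the fingers close. It gives the time, the measured TCP pose, the force and the opening at its end, in the units of the state.
- manip.get_obs(): the state, without advancing time (a new reading comes with each control period).
- manip.camera(name): name is "scene" or "side" or "wrist"; returns a dict with "pixels" (400x640x3 uint8, red, green, blue), "depth" (400x640 float32, m along the optical axis (not along the pixel's ray), 0 where there is no reading), "intrinsics" (3x3 intrinsics, pixels), "D" ([k1, k2, p1, p2, k3] as OpenCV has them; the pictures are not rectified), "R" (3x3) and "t" (3): a world point X has camera coordinates R X + t; the wrist camera has in their place "mount" (4x4, takes a point from camera to tool coordinates, whose origin is the TCP and whose axes are the tool frame's). Camera axes: x right, y down, z forward; pixel columns grow to the right and rows downward; lengths in m; the calibration is good to about 2 mm. A picture is of the moment at which its call begins: read the wrist's pose just before it.
- manip.hand_in(): hands the job in, once; it reports no verdict.
Trained networks look in a picture, given as the dict that the camera call returned (one of the last four; its "shot" number tells which), for a name from the list of things; names that differ only in an ending like _2 or _b are one class to them, and where a whole thing is asked for, a point or a joint stands for the part that bears it (a point fixed in the world has none). Each returns a list of dicts, best first, with "confidence" (0 to 1); they miss things now and then, are a little off and sometimes report something else, mostly with a low value. They report only what shows in the picture. A call takes as long as a camera call.
- manip.recognise(picture, query): "bbox" ([left, top, right, bottom] in pixels, round what is visible of it).
- manip.spot_point(picture, query): "centre" ([column, row] in pixels: a listed point, or the origin of a listed thing).
The state is a dict: "clock": time; "joint_pos": joint angles; "joint_velocities": joint speeds; "tau": joint torques, N m; "position": TCP position; "ee_rot": TCP orientation; "ft_force": force on the tool from outside, world axes, zero at the start; "torque": the same for the moment, N m; "grip_width": opening from 0.0 (shut) to 1.0 (fully open).
Only numpy, scipy, OpenCV 4.12 (cv2) and the standard library are available. Lean on these libraries where they do the work, as an engineer would, in place of code of your own. Each camera call takes 0.05 s, during which the arm holds its last target. There are 200 camera calls.

## Working session

There is one attempt and no reset: what is moved stays moved. The work goes in short steps, Python scripts to look and compute and a tool call to move; the robot and the scene stay as the last step left them, time stands still between calls to the robot, and variables do not carry over. Pictures are saved under pics/ and viewed, about 8 in all and at most 12, crops included, and the job is handed in when it is done.

Besides the shell and the picture viewer there is one more tool, called after "Call:" in YAML: its name, and indented under it one key for each argument. move_arm: Moves the arm, as the interface text tells. Its arguments: {"type":"object","properties":{"increments":{"type":"array","items":{"type":"object","properties":{"offset":{"type":"array","items":{"type":"number"}},"yaw":{"type":"number"},"jaw":{"type":"number"}}}},"squeeze":{"type":"number"}},"required":["increments"]}

```bash
mkdir -p pics; cat > h.py <<'E'
import numpy as np, cv2
from workcell import manip
from scipy.spatial.transform import Rotation as Ro
def world(p, uv, z=None, depth=None, obs=None):
    K=np.array(p["intrinsics"]);D=np.array(p["D"],float)
    n=cv2.undistortPoints(np.array(uv,float).reshape(-1,1,2),K,D).reshape(-1,2)
    r=np.c_[n,np.ones(len(n))]
    if "mount" in p:
        M=np.array(p["mount"]);Rt=Ro.from_quat(obs["ee_rot"]).as_matrix()
        R=Rt@M[:3,:3];c=Rt@M[:3,3]+np.array(obs["position"])
    else:
        R=np.array(p["R"]).T;c=-R@np.array(p["t"])
    d=r@R.T
    s=(z-c[2])/d[:,2] if z is not None else np.asarray(depth)
    return c+d*np.reshape(s,(-1,1))
E
python3 - <<'E'
from h import *
o=manip.get_obs();print({k:np.round(v,3) for k,v in o.items()},manip.tcp_to_tips)
print(np.round(Ro.from_quat(o["ee_rot"]).as_matrix(),3))
for n in["scene","side"]:
    p=manip.camera(n);cv2.imwrite(f"pics/{n}0.png",p["pixels"][...,::-1])
    for q,z in[("canister_rim",.12),("canister",0),("lid",0),("lid_seat",.032),("vent_top",.066),("tall_canister",0),("pink_flask",0),("black_flask",0),("tissue_box",0),("mug",0),("biscuit_plate",0)]:
        for r in manip.spot_point(p,q)[:3]:
            print(n,q,np.round(r["centre"],1),round(r["confidence"],2),world(p,r["centre"],z=z)[0].round(4))
E
```

```text
{'clock': np.float64(0.0), 'joint_pos': array([-1.371,  0.333, -0.065,  1.461,  0.022,  1.35 , -0.088]), 'joint_velocities': array([-0.   ,  0.   ,  0.001,  0.   ,  0.001,  0.   ,  0.001]), 'tau': array([-0.0000e+00, -6.2544e+01,  4.9000e-02, -3.9163e+01,  1.6000e-02,
        9.0000e-03,  0.0000e+00]), 'position': array([0.138, 0.609, 0.214]), 'ee_rot': array([ 0.703, -0.079,  0.079, -0.702]), 'ft_force': array([ 0.669,  0.637, -0.558]), 'torque': array([-0.025,  0.015,  0.036]), 'grip_width': np.float64(1.003)} 0.017
[[ 0.975 -0.     0.221]
 [-0.221 -0.001  0.975]
 [ 0.    -1.    -0.001]]
scene canister_rim [370.9 168.5] 0.96 [0.5554 0.2137 0.12  ]
scene canister [361.8 187.6] 0.89 [0.5357 0.2013 0.    ]
scene lid [230.1 196.1] 0.62 [ 0.5495 -0.2321  0.    ]
scene lid_seat [230.8 191.4] 0.83 [ 0.5549 -0.2243  0.032 ]
scene vent_top [228.1 183.4] 0.39 [ 0.5491 -0.2277  0.066 ]
scene tall_canister [289.4 198. ] 0.64 [ 0.5666 -0.0394  0.    ]
scene pink_flask [420.6 225.7] 0.79 [0.6935 0.3653 0.    ]
scene black_flask [181.  236.5] 0.75 [ 0.6951 -0.3703  0.    ]
scene tissue_box [443.5
[... 322 characters left out ...]
    ]
side canister [265.2 303. ] 0.63 [0.6957 0.375  0.    ]
side canister [274.6 248.8] 0.46 [0.7179 0.1913 0.    ]
side lid [353. 169.] 0.63 [ 0.5391 -0.2277  0.    ]
side lid_seat [351.7 159.4] 0.71 [ 0.5464 -0.2396  0.032 ]
side lid_seat [267.3 302.2] 0.63 [0.6823 0.3944 0.032 ]
side vent_top [349.1 151.5] 0.63 [ 0.5564 -0.2363  0.066 ]
side tall_canister [337.  203.4] 0.62 [ 0.57   -0.0329  0.    ]
side pink_flask [267.5 301. ] 0.82 [0.6916 0.3683 0.    ]
side black_flask [312.7 144.6] 0.72 [ 0.7078 -0.3631  0.    ]
side tissue_box [340.3 362.6] 0.81 [0.4912 0.5022 0.    ]
side mug [275.6 249.7] 0.84 [0.7142 0.1942 0.    ]
side biscuit_plate [298.4 177.8] 0.66 [ 0.719  -0.1472  0.    ]
```

View pics/scene0.png

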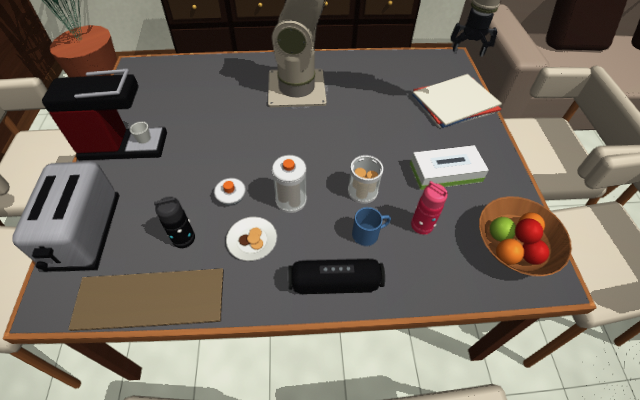

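View pics/side0.png

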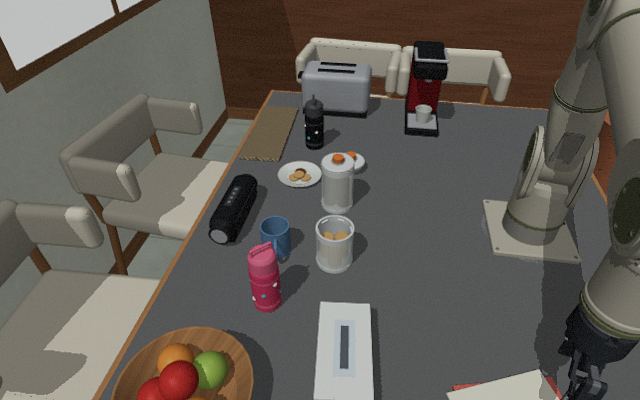

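The scene picture shows the lid at about (229,187), the tall canister in the middle (290,180), the open canister at (366,175). The side picture agrees. I'm moving over the open canister, raised, and squaring the tool to the world axes.

Call:
move_arm:
  increments:
    - {"offset": [0.06,-0.03,-0.04],"yaw": -3,"jaw": 0}
    - {"offset": [0.11,-0.06,-0.08],"yaw": -6,"jaw": 0}
    - {"offset": [0.443,-0.15,-0.319],"yaw": -12.8,"jaw": 0}
    - {"offset": [0.443,-0.15,-0.319],"yaw": -12.8,"jaw": 0}
    - {"offset": [0.443,-0.15,-0.319],"yaw": -12.8,"jaw": 0}
    - {"offset": [0.443,-0.15,-0.319],"yaw": -12.8,"jaw": 0}
    - {"offset": [0.443,-0.15,-0.319],"yaw": -12.8,"jaw": 0}
    - {"offset": [0.443,-0.15,-0.319],"yaw": -12.8,"jaw": 0}
    - {"offset": [0.443,-0.15,-0.319],"yaw": -12.8,"jaw": 0}
    - {"offset": [0.443,-0.15,-0.319],"yaw": -12.8,"jaw": 0}

```text
clock: 2.03
position: [0.404, 0.3083, 0.3294]
ee_rot: [-0.707, -0.0, 0.0, 0.707]
ft_force: [0.4, 1.2, 0.2]
grip_width: 1.002
```

Call:
move_arm:
  increments:
    - {"offset": [0.096,-0.03,-0.108],"yaw": 0,"jaw": 0}
    - {"offset": [0.096,-0.03,-0.108],"yaw": 0,"jaw": 0}
    - {"offset": [0.096,-0.03,-0.108],"yaw": 0,"jaw": 0}
    - {"offset": [0.096,-0.03,-0.108],"yaw": 0,"jaw": 0}
    - {"offset": [0.096,-0.03,-0.108],"yaw": 0,"jaw": 0}
    - {"offset": [0.096,-0.03,-0.108],"yaw": 0,"jaw": 0}

```text
clock: 2.53
position: [0.5009, 0.199, 0.3596]
ee_rot: [-0.707, 0.001, -0.001, 0.707]
ft_force: [-0.3, 0.5, 0.3]
grip_width: 0.998
```

```bash
cat > look.py <<'E'
import sys
from h import *
o=manip.get_obs();p=manip.camera("wrist");cv2.imwrite(f"pics/{sys.argv[1]}.png",p["pixels"][...,::-1])
np.savez(f"pics/{sys.argv[1]}.npz",depth=p["depth"])
print(np.round(o["position"],4),np.round(np.array(p["mount"]),3).tolist())
for a in sys.argv[2:]:
    q,z=a.split("=")
    for r in manip.spot_point(p,q)[:2]:
        print(q,np.round(r["centre"],1),round(r["confidence"],2),world(p,r["centre"],z=float(z),obs=o)[0].round(4))
E
python3 look.py w1 canister_rim=.12 canister=0
```

```text
[0.5009 0.199  0.3596] [[-0.0, 0.962, 0.272, -0.068], [0.0, -0.272, 0.962, -0.159], [1.0, 0.0, -0.0, 0.001], [0.0, 0.0, 0.0, 1.0]]
canister_rim [314.2 196.5] 0.88 [0.5481 0.1998 0.12  ]
canister [315.2 172.9] 0.63 [0.5437 0.2016 0.    ]
```

View pics/w1.png

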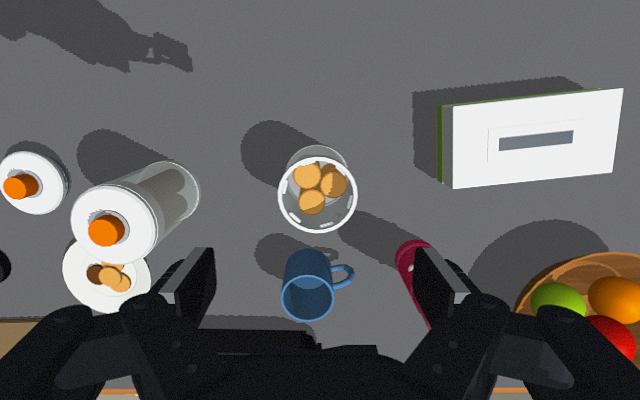

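The rim ring shows at about (318,195), with the lid's button at (20,187) and the mug below it at (308,297). I'll fit the rim circle from the depth map.

```bash
cat > fit.py <<'E'
import sys
from h import *
from scipy.optimize import least_squares
# usage: fit.py cam cx cy halfwin zlo zhi radius mode
def fit(p,o,box,zlo,zhi,rad,colour=None,zplane=None):
    l,t,r,b=box
    v,u=np.mgrid[t:b,l:r];uv=np.c_[u.ravel(),v.ravel()]
    W=world(p,uv,depth=p["depth"][v,u].ravel(),obs=o)
    k=(W[:,2]>zlo)&(W[:,2]<zhi)
    rgb=p["pixels"][v,u].reshape(-1,3).astype(int)
    if colour=="white": k&=(rgb.min(1)>150)
    if colour=="orange": k&=(rgb[:,0]-rgb[:,2]>90)
    m=np.zeros(k.shape,np.uint8);m[k]=1;m=m.reshape(v.shape)
    c=max(cv2.findContours(m,cv2.RETR_EXTERNAL,cv2.CHAIN_APPROX_NONE)[0],key=cv2.contourArea).reshape(-1,2)
    h=cv2.convexHull(c.astype(np.int32)).reshape(-1,2)
    z=np.median(W[k,2]) if zplane is None else zplane
    X=world(p,c+[l,t],z=z,obs=o)[:,:2]
    f=least_squares(lambda q:np.hypot(*(X-q[:2]).T)-q[2],[*X.mean(0),rad],loss="soft_l1",f_scale=.001).x
    return f.round(4),k.sum(),np.round(np.percentile(W[k,2],[5,50,95]),4)
E
python3 - <<'E'
from fit import *
o=manip.get_obs();p=manip.camera("wrist")
print(fit(p,o,(268,145,368,242),.110,.13,.049,"white"),"\n",fit(p,o,(268,145,368,242),.110,.13,.049))
print(fit(p,o,(0,140,72,222),.03,.05,.049,"white"), fit(p,o,(0,165,45,205),.055,.075,.017,"orange"))
E
```

```text
(array([0.5476, 0.2037, 0.049 ]), np.int64(1159), array([0.1127, 0.1195, 0.121 ])) 
 (array([0.5471, 0.2038, 0.0495]), np.int64(1467), array([0.1119, 0.1192, 0.1209]))
(array([ 0.5502, -0.2224,  0.0461]), np.int64(2318), array([0.0376, 0.0398, 0.0414])) (array([ 0.549 , -0.2217,  0.0186]), np.int64(530), array([0.057 , 0.0654, 0.0671]))
```

Call:
move_arm:
  increments:
    - {"offset": [-0.02,0,-0.42],"yaw": 0,"jaw": 0}
    - {"offset": [-0.02,0,-0.42],"yaw": 0,"jaw": 0}
    - {"offset": [-0.02,0,-0.42],"yaw": 0,"jaw": 0}
    - {"offset": [-0.02,0,-0.42],"yaw": 0,"jaw": 0}
    - {"offset": [-0.02,0,-0.42],"yaw": 0,"jaw": 0}
    - {"offset": [-0.02,0,-0.42],"yaw": 0,"jaw": 0}
    - {"offset": [-0.02,0,-0.42],"yaw": 0,"jaw": 0}
    - {"offset": [-0.02,0,-0.42],"yaw": 0,"jaw": 0}
    - {"offset": [-0.02,0,-0.42],"yaw": 0,"jaw": 0}
    - {"offset": [-0.02,0,-0.42],"yaw": 0,"jaw": 0}

```text
clock: 3.57
position: [0.4804, -0.2167, 0.359]
ee_rot: [-0.707, -0.002, 0.002, 0.708]
ft_force: [1.3, 0.3, -0.0]
grip_width: 1.005
```

Canister mouth at (0.547, 0.204), with a fitted radius of 49 mm as it must be. Next, the lid from closer up.

```bash
python3 - <<'E'
from fit import *
o=manip.get_obs();p=manip.camera("wrist");print(o["position"].round(4))
r=manip.spot_point(p,"vent_top")[0];print(r,world(p,r["centre"],z=.066,obs=o))
x,y=map(int,r["centre"]);b=(x-70,y-70,x+70,y+70)
print(fit(p,o,b,.03,.05,.049,"white"), fit(p,o,b,.055,.075,.017,"orange"))
r=manip.spot_point(p,"lid_seat")[0];print(r,world(p,r["centre"],z=.032,obs=o))
E
```

```text
[ 0.4804 -0.2167  0.359 ]
{'centre': [306.0, 200.1], 'confidence': 0.57} [[ 0.54838089 -0.22672118  0.066     ]]
(array([ 0.5497, -0.2268,  0.0477]), np.int64(2583), array([0.0379, 0.0398, 0.0414])) (array([ 0.5479, -0.2296,  0.0143]), np.int64(337), array([0.063 , 0.0657, 0.0672]))
{'centre': [305.2, 196.1], 'confidence': 0.72} [[ 0.55228274 -0.22868523  0.032     ]]
```

Call:
move_arm:
  increments:
    - {"offset": [0.069,0.05,-0.01],"yaw": 0,"jaw": 0}
    - {"offset": [0.069,0.15,-0.01],"yaw": 0,"jaw": 0}
    - {"offset": [0.069,0.22,-0.01],"yaw": 0,"jaw": 0}
    - {"offset": [0.069,0.22,-0.01],"yaw": 0,"jaw": 0}
    - {"offset": [0.069,0.22,-0.01],"yaw": 0,"jaw": 0}
    - {"offset": [0.069,0.22,-0.01],"yaw": 0,"jaw": 0}
    - {"offset": [0.069,0.22,-0.01],"yaw": 0,"jaw": 0}
    - {"offset": [0.069,0.22,-0.01],"yaw": 0,"jaw": 0}

```text
clock: 4.38
position: [0.5484, -0.2263, 0.138]
ee_rot: [-0.707, 0.001, 0.001, 0.708]
ft_force: [0.3, -0.4, 1.0]
grip_width: 1.0
```

```bash
python3 look.py w2 vent_top=.066 lid_seat=.032
```

```text
[ 0.5484 -0.2263  0.138 ] [[-0.0, 0.962, 0.272, -0.068], [0.0, -0.272, 0.962, -0.159], [1.0, 0.0, -0.0, 0.001], [0.0, 0.0, 0.0, 1.0]]
vent_top [311.8 198.9] 0.75 [ 0.5485 -0.2273  0.066 ]
lid_seat [312.2 191.9] 0.87 [ 0.5525 -0.2271  0.032 ]
```

View pics/w2.png

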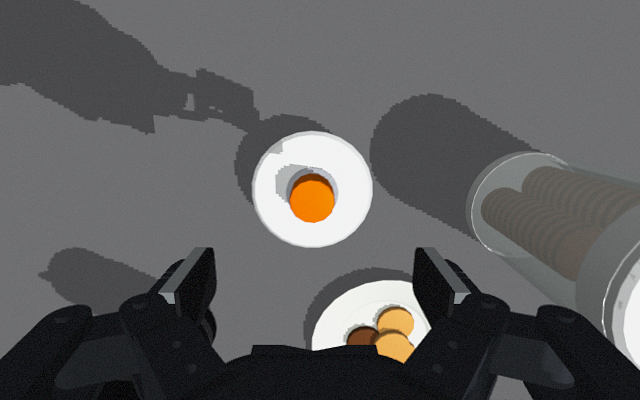

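The lid's button shows at (312,199), centred between the jaws and agreeing with the fit. Descending and gripping.

Call:
move_arm:
  increments:
    - {"offset": [0,0.03,-0.001],"yaw": 0,"jaw": 0}
    - {"offset": [0,0.055,-0.001],"yaw": 0,"jaw": 0}
    - {"offset": [0,0.07,-0.001],"yaw": 0,"jaw": 0}
    - {"offset": [0,0.073,-0.001],"yaw": 0,"jaw": 0}
    - {"offset": [0,0.073,-0.001],"yaw": 0,"jaw": 0}
    - {"offset": [0,0.073,-0.001],"yaw": 0,"jaw": 0}
  squeeze: 35

```text
clock: 5.03
position: [0.5514, -0.2298, 0.0705]
ee_rot: [0.707, 0.002, 0.002, -0.707]
ft_force: [0.2, -0.5, -0.4]
grip_width: 0.998
```

Call:
move_arm:
  increments:
    - {"offset": [0,0,0],"yaw": 0,"jaw": 255}
    - {"offset": [0,0,0],"yaw": 0,"jaw": 255}
    - {"offset": [0,0,0],"yaw": 0,"jaw": 255}
    - {"offset": [0,0,0],"yaw": 0,"jaw": 255}
    - {"offset": [0,0,0],"yaw": 0,"jaw": 255}
    - {"offset": [0,0,0],"yaw": 0,"jaw": 255}
    - {"offset": [0,0,0],"yaw": 0,"jaw": 255}
    - {"offset": [0,0,0],"yaw": 0,"jaw": 255}
    - {"offset": [0,0,0],"yaw": 0,"jaw": 255}
    - {"offset": [0,0,0],"yaw": 0,"jaw": 255}

```text
clock: 5.87
position: [0.5513, -0.2298, 0.0705]
ee_rot: [0.707, 0.002, 0.002, -0.707]
ft_force: [0.8, 0.7, 0.9]
grip_width: -0.001
```

```bash
python3 look.py w3 vent_top=.066 lid_seat=.032; python3 -c "
from h import *
o=manip.get_obs();print(o['position'],o['grip_width'],o['joint_pos'].round(3),o['tau'].round(2))"
```

```text
[ 0.5513 -0.2298  0.0705] [[-0.0, 0.962, 0.272, -0.068], [0.0, -0.272, 0.962, -0.159], [1.0, 0.0, -0.0, 0.001], [0.0, 0.0, 0.0, 1.0]]
vent_top [317.2 232.3] 0.62 [ 0.5502 -0.2275  0.066 ]
lid_seat [318.4 216.5] 0.82 [ 0.5536 -0.2265  0.032 ]
lid_seat [317.7 195.4] 0.58 [ 0.5398 -0.2269  0.032 ]
[ 0.55134185 -0.22971504  0.07051188] 0.0023884622441407407 [-0.222  0.455  0.682  1.737 -0.326  1.059  2.14 ] [ 0.000e+00 -5.450e+01  1.192e+01 -3.334e+01  0.000e+00 -3.000e-02
 -0.000e+00]
```

View pics/w3.png

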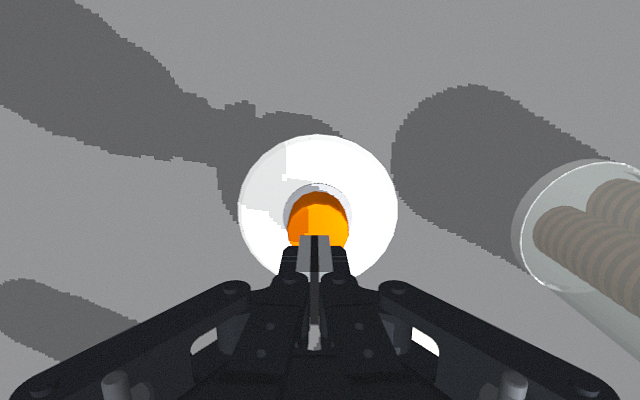

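```bash
python3 - <<'E'
from h import *
o=manip.get_obs();p=manip.camera("wrist");M=np.array(p["mount"])
P=(np.c_[[[0,.017,0],[0,0,0],[-.011,.017,0],[.011,.017,0]],np.ones(4)]@np.linalg.inv(M).T)[:,:3]
print(cv2.projectPoints(P,np.zeros(3),np.zeros(3),np.array(p["intrinsics"]),np.array(p["D"],float))[0].reshape(-1,2).round(1),P[:,2].round(3))
uv=[(u,v) for v in range(205,281,6) for u in (305,325)]
W=world(p,uv,depth=[p["depth"][v,u] for u,v in uv],obs=o)
for a,b in zip(uv,W):print(a,b.round(4))
E
```

```text
Traceback (most recent call last):
cv2.error: OpenCV(4.12.0) /io/opencv/modules/calib3d/src/calibration_base.cpp:1490: error: (-215:Assertion failed) npoints >= 0 && (depth == CV_32F || depth == CV_64F) in function 'projectPoints'
```

```bash
python3 - <<'E'
from h import *
o=manip.get_obs();p=manip.camera("wrist");M=np.array(p["mount"])
P=np.ascontiguousarray((np.c_[[[0,.017,0],[0,0,0],[-.011,.017,0],[.011,.017,0]],np.ones(4)]@np.linalg.inv(M).T)[:,:3])
print(cv2.projectPoints(P,np.zeros(3),np.zeros(3),np.array(p["intrinsics"]),np.array(p["D"],float))[0].reshape(-1,2).round(1),P[:,2].round(3))
uv=[(u,v) for v in range(205,281,6) for u in (305,325)]
W=world(p,uv,depth=[p["depth"][v,u] for u,v in uv],obs=o)
for a,b in zip(uv,W):print(a,b.round(4))
E
```

```text
[[313.  225.9]
 [312.9 237.8]
 [313.  207.4]
 [313.  243.8]] [0.188 0.171 0.185 0.191]
(305, 205) [ 0.5357 -0.2338  0.0639]
(325, 205) [ 0.5353 -0.2234  0.0653]
(305, 211) [ 0.538  -0.2338  0.0668]
(325, 211) [ 0.5382 -0.2234  0.0662]
(305, 217) [ 0.5415 -0.2338  0.0661]
(325, 217) [ 0.5418 -0.2234  0.0654]
(305, 223) [ 0.5451 -0.2339  0.0655]
(325, 223) [ 0.5451 -0.2234  0.0656]
(305, 229) [ 0.5488 -0.2339  0.0648]
(325, 229) [ 0.5484 -0.2233  0.0656]
(305, 235) [ 0.5406 -0.2331  0.0921]
(325, 235) [ 0.5411 -0.2242  0.0909]
(305, 241) [ 0.5408 -0.233   0.098 ]
(325, 241) [ 0.5412 -0.2244  0.0972]
(305, 247) [ 0.5405 -0.2328  0.1046]
(325, 247) [ 0.5412 -0.2246  0.1033]
(305, 253) [ 0.5408 -0.2326  0.1095]
(325, 253) [ 0.5406 -0.2248  0.1099]
(305, 259) [ 0.5408 -0.2325  0.1147]
(325, 259) [ 0.5417 -0.2249  0.113 ]
(305, 265) [ 0.5409 -0.2324  0.1193]
(325, 265) [ 0.5414 -0.225   0.1183]
(305, 271) [ 0.5405 -0.2322  0.1244]
(325, 271) [ 0.5402 -0.2252  0.1249]
(305, 277) [ 0.5398 -0.2321  0.1297]
(325, 277) [ 0.5393 -0.2254  0.1306]
```

```bash
python3 - <<'E'
from h import *
print(manip.tcp_to_tips)
for n in("scene","side"):
    p=manip.camera(n);d=p["depth"];v,u=np.mgrid[0:400,0:640]
    W=world(p,np.c_[u.ravel(),v.ravel()],depth=d.ravel())
    rgb=p["pixels"].reshape(-1,3).astype(int)
    k=(abs(W[:,0]-.551)<.03)&(abs(W[:,1]+.229)<.03)&(W[:,2]>.05)&(W[:,2]<.2)
    for i in np.where(k)[0][::2][:60]:print(n,u.ravel()[i],v.ravel()[i],W[i].round(3),rgb[i])
    cv2.imwrite(f"pics/{n}1.png",cv2.resize(p["pixels"][120:220,180:300] if n=="scene" else p["pixels"][80:200,300:420],None,fx=5,fy=5,interpolation=cv2.INTER_CUBIC)[...,::-1])
E
```

```text
0.017
scene 227 158 [ 0.562 -0.208  0.197] [14 15 17]
scene 229 158 [ 0.561 -0.203  0.196] [19 19 22]
scene 227 159 [ 0.567 -0.208  0.198] [18 19 22]
scene 229 159 [ 0.564 -0.203  0.195] [17 18 21]
scene 210 160 [ 0.562 -0.258  0.191] [12 13 14]
scene 225 160 [ 0.567 -0.214  0.195] [24 25 29]
scene 227 160 [ 0.564 -0.209  0.192] [17 18 21]
scene 229 160 [ 0.566 -0.203  0.193] [19 19 22]
scene 210 161 [ 0.565 -0.257  0.191] [14 15 18]
scene 212 161 [ 0.561 -0.253  0.186] [15 14 16]
scene 214 161 [ 0.567 -0.246  0.192] [18 19 21]
scene 220 161 [ 0.562 -0.23   0.185] [13 13 15]
scene 222 161 [ 0.563 -0.224  0.186] [16 18 20]
scene 224 161 [ 0.571 -0.216  0.195] [27 28 30]
scene 226 161 [ 0.57  -0.211  0.193] [25 25 28]
scene 228 161 [ 0.565 -0.207  0.188] [19 19 22]
scene 230 161 [ 0.561 -0.202  0.183] [18 19 21]
scene 211 162 [ 0.564 -0.256  0.185] [15 15 17]
scene 213 162 [ 0.568 -0.249  0.189] [14 16 17]
scene 215 162 [ 0.572 -0.242  0.193] [16 16 18]
scene 217 162 [ 0.569 -0.237  0.19 ] [11 11 13]
scene 219 162 [ 0.562 -0.234  0.182] [15 16 17]
scene 221 162 [ 0.564 -0.228  0.183] [
[... 3905 characters left out ...]
42 [ 0.557 -0.221  0.113] [34 35 35]
side 351 142 [ 0.55  -0.22   0.115] [13 22 23]
side 353 142 [ 0.544 -0.222  0.114] [66 69 72]
side 348 143 [ 0.56  -0.224  0.107] [106 111 111]
side 350 143 [ 0.553 -0.216  0.113] [22 21 29]
side 352 143 [ 0.547 -0.219  0.112] [37 43 44]
side 354 143 [ 0.54  -0.218  0.113] [84 86 88]
side 349 144 [ 0.556 -0.216  0.109] [22 26 26]
side 351 144 [ 0.549 -0.215  0.11 ] [19 19 23]
side 353 144 [ 0.543 -0.222  0.107] [77 78 83]
side 348 145 [ 0.56  -0.225  0.099] [105 111 111]
side 350 145 [ 0.553 -0.215  0.106] [10 11 18]
side 352 145 [ 0.546 -0.214  0.107] [39 47 45]
side 354 145 [ 0.54  -0.226  0.1  ] [83 85 85]
side 349 146 [ 0.556 -0.216  0.101] [24 23 24]
```

View pics/scene1.png

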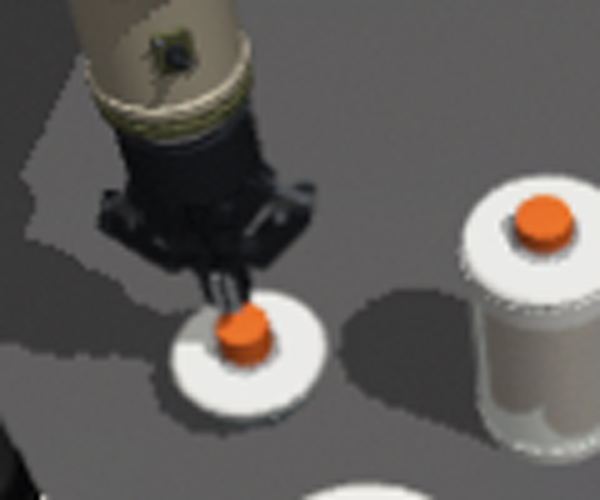

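The crop shows the shut fingertips hovering about 25 mm above the button, at about (228,300) in the crop. So the fingertips stand about 21 mm behind the reported TCP, not 17 mm ahead. Two cameras agree on this, so I'll use the measured offset. Opening, going lower and regripping.

Call:
move_arm:
  increments:
    - {"offset": [-0.001,0,0.002],"yaw": 0,"jaw": 0}
    - {"offset": [-0.001,0,0.002],"yaw": 0,"jaw": 0}
    - {"offset": [-0.001,0,0.002],"yaw": 0,"jaw": 0}
    - {"offset": [-0.001,0,0.002],"yaw": 0,"jaw": 0}
    - {"offset": [-0.001,0,0.002],"yaw": 0,"jaw": 0}
    - {"offset": [-0.001,0,0.002],"yaw": 0,"jaw": 0}
    - {"offset": [-0.001,0,0.002],"yaw": 0,"jaw": 0}
    - {"offset": [-0.001,0,0.002],"yaw": 0,"jaw": 0}

```text
clock: 6.88
position: [0.5503, -0.2278, 0.0705]
ee_rot: [0.707, 0.002, 0.002, -0.707]
ft_force: [-0.2, 0.5, -0.0]
grip_width: 1.001
```

Call:
move_arm:
  increments:
    - {"offset": [0,0.01,0],"yaw": 0,"jaw": 0}
    - {"offset": [0,0.02,0],"yaw": 0,"jaw": 0}
    - {"offset": [0,0.03,0],"yaw": 0,"jaw": 0}
    - {"offset": [0,0.03,0],"yaw": 0,"jaw": 0}
    - {"offset": [0,0.03,0],"yaw": 0,"jaw": 0}
    - {"offset": [0,0.03,0],"yaw": 0,"jaw": 0}

```text
clock: 7.38
position: [0.5505, -0.2279, 0.0405]
ee_rot: [0.707, 0.002, 0.002, -0.707]
ft_force: [-0.1, -0.8, 0.0]
grip_width: 1.0
```

```bash
python3 - <<'E'
from h import *
o=manip.get_obs();p=manip.camera("wrist");cv2.imwrite("pics/w4.png",p["pixels"][...,::-1])
print(o["position"].round(4),o["joint_pos"].round(3),o["ft_force"].round(1))
for v in (170,190,200,210,220,230,240,250,260,270):
    uv=[(u,v) for u in (190,205,212,318,418,425,440)]
    print(v,[tuple(x) for x in world(p,uv,depth=[p["depth"][v,u] for u,v in uv],obs=o).round(3).tolist()])
E
```

```text
[ 0.5505 -0.2279  0.0405] [-0.209  0.491  0.663  1.762 -0.353  1.005  2.157] [-0.1 -0.8  0. ]
170 [(0.523, -0.304, -0.001), (0.523, -0.294, 0.0), (0.523, -0.289, 0.001), (0.515, -0.225, 0.04), (0.524, -0.163, -0.002), (0.523, -0.159, -0.001), (0.523, -0.15, -0.0)]
190 [(0.536, -0.305, -0.0), (0.536, -0.296, -0.001), (0.536, -0.291, -0.0), (0.525, -0.225, 0.04), (0.536, -0.163, -0.001), (0.536, -0.159, 0.001), (0.536, -0.15, 0.001)]
200 [(0.543, -0.305, -0.001), (0.542, -0.296, 0.001), (0.542, -0.291, 0.001), (0.53, -0.225, 0.041), (0.542, -0.162, 0.001), (0.543, -0.158, -0.0), (0.542, -0.149, 0.0)]
210 [(0.549, -0.306, -0.001), (0.549, -0.297, -0.001), (0.549, -0.292, -0.0), (0.534, -0.225, 0.045), (0.549, -0.162, 0.001), (0.549, -0.157, -0.001), (0.55, -0.147, -0.001)]
220 [(0.556, -0.307, -0.0), (0.556, -0.297, -0.0), (0.555, -0.292, 0.001), (0.534, -0.226, 0.059), (0.556, -0.161, -0.0), (0.556, -0.156, -0.001), (0.556, -0.147, 0.0)]
230 [(0.562, -0.307, 0.001), (0.563, -0.298, -0.0), (0.562, -0.293, 0.0), (0.536, -0.226, 0.066), (0.563, -0.16, -0.002), (0.563, -0.156, 0.0), (0.563, -0.146, 0.0)]
240 [(0.569, -0.308, 0.001), (0.57, -0.298, 0.0), (0.57, -0.294, -0.0), (0.541, -0.226, 0.065), (0.57, -0.16, -0.0), (0.57, -0.155, 0.0), (0.57, -0.145, -0.001)]
250 [(0.577, -0.309, -0.0), (0.54, -0.271, 0.077), (0.542, -0.27, 0.073), (0.545, -0.226, 0.066), (0.542, -0.184, 0.074), (0.54, -0.183, 0.077), (0.577, -0.145, -0.001)]
260 [(0.54, -0.274, 0.085), (0.482, -0.227, 0.199), (0.546, -0.27, 0.074), (0.55, -0.226, 0.066), (0.545, -0.185, 0.076), (0.541, -0.185, 0.083), (0.54, -0.18, 0.086)]
270 [(0.54, -0.271, 0.093), (0.546, -0.27, 0.083), (0.55, -0.27, 0.074), (0.555, -0.226, 0.066), (0.549, -0.185, 0.076), (0.545, -0.184, 0.084), (0.54, -0.183, 0.093)]
```

View pics/w4.png

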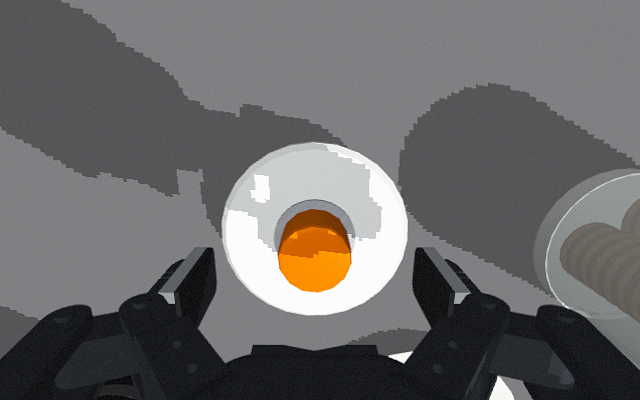

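The open fingertips are at z≈0.073 on either side of the button, whose centre is at (315,255). The grip is centred. I'll go 18 mm lower and close.

Call:
move_arm:
  increments:
    - {"offset": [-0.001,0.01,0],"yaw": 0,"jaw": 0}
    - {"offset": [-0.001,0.018,0],"yaw": 0,"jaw": 0}
    - {"offset": [-0.001,0.018,0],"yaw": 0,"jaw": 0}
    - {"offset": [-0.001,0.018,0],"yaw": 0,"jaw": 0}
    - {"offset": [-0.001,0.018,0],"yaw": 0,"jaw": 255}
    - {"offset": [-0.001,0.018,0],"yaw": 0,"jaw": 255}
    - {"offset": [-0.001,0.018,0],"yaw": 0,"jaw": 255}
    - {"offset": [-0.001,0.018,0],"yaw": 0,"jaw": 255}
    - {"offset": [-0.001,0.018,0],"yaw": 0,"jaw": 255}
    - {"offset": [-0.001,0.018,0],"yaw": 0,"jaw": 255}
  squeeze: 35

```text
clock: 8.27
position: [0.5501, -0.2279, 0.0232]
ee_rot: [0.707, 0.002, 0.003, -0.707]
ft_force: [-0.8, 0.9, 4.6]
grip_width: 0.382
```

Call:
move_arm:
  increments:
    - {"offset": [0,0,0],"yaw": 0,"jaw": 255}
    - {"offset": [0,0,0],"yaw": 0,"jaw": 255}
    - {"offset": [0,0,0],"yaw": 0,"jaw": 255}

```text
clock: 8.52
position: [0.5501, -0.228, 0.0232]
ee_rot: [0.707, 0.002, 0.003, -0.707]
ft_force: [0.0, -0.4, 1.7]
grip_width: 0.384
```

Call:
move_arm:
  increments:
    - {"offset": [0,-0.02,0],"yaw": 0,"jaw": 255}
    - {"offset": [0,-0.05,0],"yaw": 0,"jaw": 255}
    - {"offset": [0,-0.08,0],"yaw": 0,"jaw": 255}
    - {"offset": [0,-0.11,0],"yaw": 0,"jaw": 255}
    - {"offset": [0,-0.14,0],"yaw": 0,"jaw": 255}
    - {"offset": [0,-0.17,0],"yaw": 0,"jaw": 255}
    - {"offset": [0,-0.2,0],"yaw": 0,"jaw": 255}
    - {"offset": [0,-0.225,0],"yaw": 0,"jaw": 255}
    - {"offset": [0,-0.24,0],"yaw": 0,"jaw": 255}
    - {"offset": [0,-0.24,0],"yaw": 0,"jaw": 255}

```text
clock: 9.35
position: [0.5495, -0.2285, 0.2664]
ee_rot: [0.708, 0.004, 0.005, -0.706]
ft_force: [0.2, -0.3, -1.8]
grip_width: 0.384
```

```bash
python3 - <<'E'
from fit import *
o=manip.get_obs();p=manip.camera("wrist");cv2.imwrite("pics/w5.png",p["pixels"][...,::-1])
P=o["position"];print(P.round(4),o["ft_force"].round(2),o["grip_width"])
v,u=np.mgrid[0:400,0:640];d=p["depth"]
W=world(p,np.c_[u.ravel(),v.ravel()],depth=d.ravel(),obs=o)-P
rgb=p["pixels"].reshape(-1,3)
k=(rgb.min(1)>140)&(abs(W[:,2]-.017)<.02)&(np.hypot(W[:,0],W[:,1])<.07)
A=np.c_[W[k,:2],np.ones(k.sum())];c=np.linalg.lstsq(A,W[k,2],rcond=None)[0];r=W[k,2]-A@c
g=abs(r)<.003;c=np.linalg.lstsq(A[g],W[k,2][g],rcond=None)[0]
print("flange plane rel TCP",c.round(4),"tilt deg",np.degrees(np.hypot(*c[:2])).round(2),k.sum(), W[k].min(0).round(4),W[k].max(0).round(4))
E
```

```text
[ 0.5495 -0.2285  0.2664] [ 0.2  -0.29 -1.77] 0.38421189398708705
flange plane rel TCP [ 0.0095 -0.0013  0.0165] tilt deg 0.55 16771 [-0.0481 -0.0483  0.0109] [0.0489 0.0493 0.037 ]
```

View pics/w5.png

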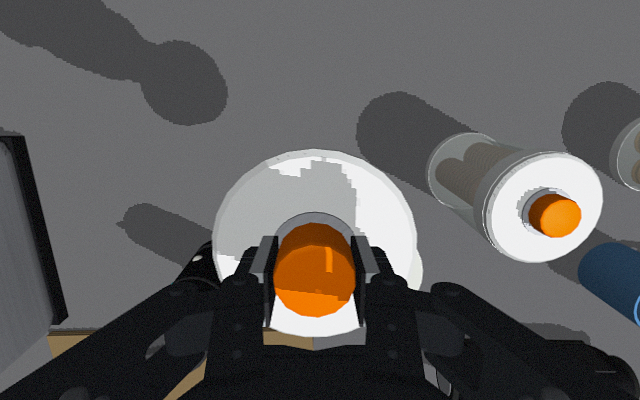

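The lid hangs level, centred under the TCP (button at about (314,265), flange all round it), with plug foot 23.5 mm below the TCP. Carrying it over the tall canister with 60 mm clearance.

Call:
move_arm:
  increments:
    - {"offset": [0,0,0.01],"yaw": 0,"jaw": 255}
    - {"offset": [0,0,0.03],"yaw": 0,"jaw": 255}
    - {"offset": [0,0,0.06],"yaw": 0,"jaw": 255}
    - {"offset": [0,0,0.09],"yaw": 0,"jaw": 255}
    - {"offset": [0,0,0.12],"yaw": 0,"jaw": 255}
    - {"offset": [0,0,0.15],"yaw": 0,"jaw": 255}
    - {"offset": [0,0,0.18],"yaw": 0,"jaw": 255}
    - {"offset": [0,0,0.21],"yaw": 0,"jaw": 255}
    - {"offset": [0,0,0.24],"yaw": 0,"jaw": 255}
    - {"offset": [0,0,0.27],"yaw": 0,"jaw": 255}

```text
clock: 10.23
position: [0.5479, 0.0442, 0.262]
ee_rot: [0.708, 0.002, 0.003, -0.707]
ft_force: [0.9, -0.6, -0.8]
grip_width: 0.387
```

Call:
move_arm:
  increments:
    - {"offset": [0,0,0.03],"yaw": 0,"jaw": 255}
    - {"offset": [0,0,0.06],"yaw": 0,"jaw": 255}
    - {"offset": [0,0,0.09],"yaw": 0,"jaw": 255}
    - {"offset": [0,0,0.115],"yaw": 0,"jaw": 255}
    - {"offset": [0,0,0.135],"yaw": 0,"jaw": 255}
    - {"offset": [0,0,0.15],"yaw": 0,"jaw": 255}
    - {"offset": [0,0,0.15],"yaw": 0,"jaw": 255}

```text
clock: 10.82
position: [0.5463, 0.1985, 0.2599]
ee_rot: [0.708, 0.003, -0.0, -0.706]
ft_force: [-0.0, 0.3, -2.5]
grip_width: 0.387
```

```bash
python3 - <<'E'
from fit import *
o=manip.get_obs();p=manip.camera("wrist")
print(o["position"].round(4),Ro.from_quat(o["ee_rot"]).as_matrix().round(4).tolist(),o["joint_pos"].round(2))
s=manip.camera("scene");v,u=np.mgrid[150:205,345:390]
rgb=s["pixels"][v,u].reshape(-1,3);W=world(s,np.c_[u.ravel(),v.ravel()],depth=s["depth"][v,u].ravel())
k=(abs(W[:,2]-.117)<.006)&(rgb.min(1)>120);print("scene rim bbox",W[k].min(0).round(4),W[k].max(0).round(4),k.sum())
E
```

```text
[0.5463 0.1985 0.2599] [[1.0, 0.0042, -0.005], [0.005, -0.0019, 1.0], [0.0042, -1.0, -0.0019]] [-0.84  0.22  0.49  1.54 -0.1   1.41  1.23]
scene rim bbox [0.5008 0.152  0.1111] [0.601  0.2499 0.1223] 203
```

Call:
move_arm:
  increments:
    - {"offset": [0.001,0.02,0.0045],"yaw": 0,"jaw": 255}
    - {"offset": [0.001,0.05,0.0045],"yaw": 0,"jaw": 255}
    - {"offset": [0.001,0.08,0.0045],"yaw": 0,"jaw": 255}
    - {"offset": [0.001,0.092,0.0045],"yaw": 0,"jaw": 255}
    - {"offset": [0.001,0.092,0.0045],"yaw": 0,"jaw": 255}
    - {"offset": [0.001,0.092,0.0045],"yaw": 0,"jaw": 255}

```text
clock: 11.42
position: [0.5492, 0.1975, 0.1693]
ee_rot: [0.708, 0.002, 0.002, -0.706]
ft_force: [0.8, 0.3, 0.1]
grip_width: 0.383
```

```bash
python3 - <<'E'
from fit import *
o=manip.get_obs();P=o["position"];print(P.round(4),Ro.from_quat(o["ee_rot"]).as_matrix().round(4).tolist())
w=manip.camera("wrist");s=manip.camera("side");c=manip.camera("scene")
S=cv2.resize(s["pixels"][160:285,280:390],None,fx=3.2,fy=3.2,interpolation=cv2.INTER_CUBIC)
C=cv2.resize(c["pixels"][105:215,310:420],None,fx=3.6,fy=3.6,interpolation=cv2.INTER_CUBIC)
W=w["pixels"][0:400:1]
h=400;S=S[:h];C=C[:h];S=cv2.resize(S,(352,400));C=cv2.resize(C,(396,400))
cv2.imwrite("pics/m1.png",np.hstack([S,C])[...,::-1]);
v,u=np.mgrid[0:400,0:640];d=w["depth"]
X=world(w,np.c_[u.ravel(),v.ravel()],depth=d.ravel(),obs=o);rgb=w["pixels"].reshape(-1,3)
k=(abs(X[:,2]-.119)<.006)&(rgb.min(1)>120)&(np.hypot(X[:,0]-.548,X[:,1]-.203)<.065)
Y=X[k];print(k.sum(),Y.min(0).round(4),Y.max(0).round(4))
if k.sum()>30:
    ang=np.arctan2(Y[:,1]-.203,Y[:,0]-.548);r=np.hypot(Y[:,0]-.548,Y[:,1]-.203)
    for b in range(-180,180,20):
        q=(np.degrees(ang)//20*20==b)
        if q.sum()>3:print(b,q.sum(),r[q].min().round(4),r[q].max().round(4))
cv2.imwrite("pics/w6.png",w["pixels"][...,::-1])
E
```

```text
[0.5492 0.1975 0.1693] [[1.0, 0.0053, 0.001], [-0.001, -0.0034, 1.0], [0.0053, -1.0, -0.0034]]
1420 [0.498  0.1643 0.113 ] [0.5336 0.2504 0.1221]
-180 287 0.0411 0.0501
-160 241 0.0415 0.0498
-140 68 0.045 0.0494
100 78 0.0455 0.0499
120 276 0.0408 0.0499
140 263 0.0411 0.05
160 207 0.0451 0.0503
```

View pics/m1.png

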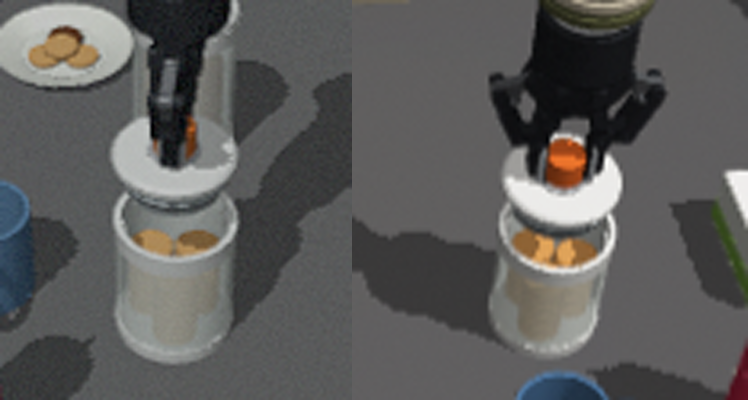

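The lid hangs upright just above the mouth in both views. The rim arc the wrist camera sees confirms the mouth centre at (0.548, 0.203). The lid is about 5 mm off to −y, so I'm correcting that before going in.

Call:
move_arm:
  increments:
    - {"offset": [-0.0015,0.005,0.005],"yaw": 0,"jaw": 255}
    - {"offset": [-0.0015,0.01,0.005],"yaw": 0,"jaw": 255}
    - {"offset": [-0.0015,0.01,0.005],"yaw": 0,"jaw": 255}
    - {"offset": [-0.0015,0.01,0.005],"yaw": 0,"jaw": 255}
    - {"offset": [-0.0015,0.01,0.005],"yaw": 0,"jaw": 255}

```text
clock: 11.98
position: [0.5486, 0.2034, 0.1607]
ee_rot: [0.708, 0.003, 0.003, -0.706]
ft_force: [0.3, 0.8, -0.5]
grip_width: 0.385
```

Call:
move_arm:
  increments:
    - {"offset": [-0.001,0.008,-0.001],"yaw": 0,"jaw": 255}
    - {"offset": [-0.001,0.016,-0.001],"yaw": 0,"jaw": 255}
    - {"offset": [-0.001,0.022,-0.001],"yaw": 0,"jaw": 255}
    - {"offset": [-0.001,0.022,-0.001],"yaw": 0,"jaw": 255}
    - {"offset": [-0.001,0.022,-0.001],"yaw": 0,"jaw": 255}

```text
clock: 12.4
position: [0.5474, 0.2021, 0.138]
ee_rot: [0.708, 0.002, 0.002, -0.706]
ft_force: [-0.8, 0.1, -1.6]
grip_width: 0.385
```

Call:
move_arm:
  increments:
    - {"offset": [0,0.004,0.0005],"yaw": 0,"jaw": 255}
    - {"offset": [0,0.008,0.0005],"yaw": 0,"jaw": 255}
    - {"offset": [0,0.011,0.0005],"yaw": 0,"jaw": 255}
    - {"offset": [0,0.011,0.0005],"yaw": 0,"jaw": 255}

```text
clock: 12.73
position: [0.5471, 0.2025, 0.1262]
ee_rot: [0.708, 0.002, 0.002, -0.706]
ft_force: [0.4, -0.3, -1.1]
grip_width: 0.386
```

Call:
move_arm:
  increments:
    - {"offset": [0,0.002,0],"yaw": 0,"jaw": 255}
    - {"offset": [0,0.004,0],"yaw": 0,"jaw": 255}
    - {"offset": [0,0.004,0],"yaw": 0,"jaw": 255}

```text
clock: 12.98
position: [0.5469, 0.2024, 0.1218]
ee_rot: [0.708, 0.002, 0.002, -0.706]
ft_force: [0.1, 0.5, -0.8]
grip_width: 0.387
```

Call:
move_arm:
  increments:
    - {"offset": [0,0.001,0],"yaw": 0,"jaw": 255}
    - {"offset": [0,0.002,0],"yaw": 0,"jaw": 255}
    - {"offset": [0,0.002,0],"yaw": 0,"jaw": 255}

```text
clock: 13.23
position: [0.5472, 0.2026, 0.1205]
ee_rot: [0.708, 0.002, 0.002, -0.706]
ft_force: [-1.6, -0.9, 4.0]
grip_width: 0.387
```

```bash
cat > tilt.py <<'E'
from fit import *
import sys
o=manip.get_obs();P=o["position"];p=manip.camera("wrist");print(o["clock"],P.round(4),o["ft_force"].round(2),o["grip_width"])
z0=float(sys.argv[1]);z1=float(sys.argv[2])
v,u=np.mgrid[0:400,0:640]
W=world(p,np.c_[u.ravel(),v.ravel()],depth=p["depth"].ravel(),obs=o);rgb=p["pixels"].reshape(-1,3).astype(int)
R=np.hypot(W[:,0]-.5475,W[:,1]-.203)
k=(rgb.min(1)>130)&(W[:,2]>z0)&(W[:,2]<z1)&(R<.055)&(R>.02)
A=np.c_[W[k,:2]-[.5475,.203],np.ones(k.sum())];Z=W[k,2]
c=np.linalg.lstsq(A,Z,rcond=None)[0];g=abs(Z-A@c)<.002;c=np.linalg.lstsq(A[g],Z[g],rcond=None)[0]
print("white plane slope,z",c.round(4),"deg",np.degrees(np.hypot(*c[:2])).round(2),g.sum(),W[k].min(0).round(4),W[k].max(0).round(4))
k=(rgb[:,0]-rgb[:,2]>110)&(W[:,2]>z0)&(R<.03)
if k.sum()>10:print("button top z pct",np.percentile(W[k,2],[5,50,75,90,95]).round(4),k.sum())
E
python3 tilt.py .128 .15
```

```text
13.2333 [0.5472 0.2026 0.1205] [-1.61 -0.85  4.05] 0.3867771089519176
white plane slope,z [ 0.0041 -0.0024  0.1371] deg 0.27 16148 [0.4989 0.1547 0.1287] [0.5962 0.2517 0.1498]
button top z pct [0.1614 0.1631 0.1635 0.1638 0.164 ] 4856
```

Contact: flange top at 0.137 against the expected 0.138, tilt 0.3°. Releasing, rising, and checking.

Call:
move_arm:
  increments:
    - {"offset": [0,0,0],"yaw": 0,"jaw": 120}
    - {"offset": [0,0,0],"yaw": 0,"jaw": 60}
    - {"offset": [0,0,0],"yaw": 0,"jaw": 0}
    - {"offset": [0,0,0],"yaw": 0,"jaw": 0}
    - {"offset": [0,0,0],"yaw": 0,"jaw": 0}
    - {"offset": [0,-0.02,0],"yaw": 0,"jaw": 0}
    - {"offset": [0,-0.045,0],"yaw": 0,"jaw": 0}
    - {"offset": [0,-0.06,0],"yaw": 0,"jaw": 0}
    - {"offset": [0,-0.06,0],"yaw": 0,"jaw": 0}

```text
clock: 14.03
position: [0.5485, 0.2033, 0.1839]
ee_rot: [0.707, 0.004, 0.004, -0.707]
ft_force: [0.5, 0.5, 0.3]
grip_width: 1.006
```

```bash
python3 tilt.py .125 .15; python3 -c "
from h import *
o=manip.get_obs();p=manip.camera('wrist');r=manip.spot_point(p,'vent_top')
print([(x['centre'],x['confidence'],world(p,x['centre'],z=.164,obs=o)[0].round(4)) for x in r])"
```

```text
14.0333 [0.5485 0.2033 0.1839] [0.54 0.5  0.34] 1.0057259716453182
white plane slope,z [ 0.0021 -0.0005  0.1377] deg 0.13 12341 [0.4988 0.1548 0.1293] [0.5961 0.2514 0.1409]
button top z pct [0.1621 0.1636 0.164  0.1644 0.1646] 2382
[([313.2, 225.6], 0.59, array([0.5481, 0.2032, 0.164 ]))]
```

The lid sits level (0.13°) at the expected height. I'll shut the fingers and come down to just above the button.

Call:
move_arm:
  increments:
    - {"offset": [-0.001,0,0],"yaw": 0,"jaw": 255}
    - {"offset": [-0.001,0,0],"yaw": 0,"jaw": 255}
    - {"offset": [-0.001,0,0],"yaw": 0,"jaw": 255}
    - {"offset": [-0.001,0,0],"yaw": 0,"jaw": 255}
    - {"offset": [-0.001,0,0],"yaw": 0,"jaw": 255}
    - {"offset": [-0.001,0.01,0],"yaw": 0,"jaw": 255}
    - {"offset": [-0.001,0.022,0],"yaw": 0,"jaw": 255}
    - {"offset": [-0.001,0.03,0],"yaw": 0,"jaw": 255}
    - {"offset": [-0.001,0.03,0],"yaw": 0,"jaw": 255}
    - {"offset": [-0.001,0.03,0],"yaw": 0,"jaw": 255}

```text
clock: 15.02
position: [0.5453, 0.2024, 0.1489]
ee_rot: [0.708, 0.002, 0.002, -0.706]
ft_force: [0.6, -0.6, -0.0]
grip_width: 0.002
```

Call:
move_arm:
  increments:
    - {"offset": [0.002,0.002,0.001],"yaw": 0,"jaw": 255}
    - {"offset": [0.002,0.003,0.001],"yaw": 0,"jaw": 255}
    - {"offset": [0.002,0.003,0.001],"yaw": 0,"jaw": 255}

```text
clock: 15.27
position: [0.5475, 0.2034, 0.1461]
ee_rot: [0.708, 0.002, 0.002, -0.706]
ft_force: [-2.1, -0.8, 2.9]
grip_width: 0.002
```

Call:
move_arm:
  increments:
    - {"offset": [0,0.002,0],"yaw": 0,"jaw": 255}
    - {"offset": [0,0.004,0],"yaw": 0,"jaw": 255}
    - {"offset": [0,0.006,0],"yaw": 0,"jaw": 255}
    - {"offset": [0,0.006,0],"yaw": 0,"jaw": 255}

```text
clock: 15.6
position: [0.5476, 0.2034, 0.14]
ee_rot: [0.708, 0.002, 0.002, -0.706]
ft_force: [-1.9, -0.4, 4.3]
grip_width: -0.0
```

Call:
move_arm:
  increments:
    - {"offset": [0,0.001,0],"yaw": 0,"jaw": 255}
    - {"offset": [0,0.002,0],"yaw": 0,"jaw": 255}
    - {"offset": [0,0.003,0],"yaw": 0,"jaw": 255}
    - {"offset": [0,0.003,0],"yaw": 0,"jaw": 255}

```text
clock: 15.93
position: [0.5483, 0.2036, 0.1383]
ee_rot: [0.708, 0.002, 0.002, -0.706]
ft_force: [-3.3, -1.8, 10.8]
grip_width: 0.002
```

Call:
move_arm:
  increments:
    - {"offset": [0,0.001,0],"yaw": 0,"jaw": 255}
    - {"offset": [0,0.002,0],"yaw": 0,"jaw": 255}
    - {"offset": [0,0.002,0],"yaw": 0,"jaw": 255}

```text
clock: 16.18
position: [0.5488, 0.2038, 0.1377]
ee_rot: [0.708, 0.003, 0.003, -0.707]
ft_force: [-5.9, -1.8, 13.3]
grip_width: 0.004
```

Call:
move_arm:
  increments:
    - {"offset": [0,0.001,0],"yaw": 0,"jaw": 255}
    - {"offset": [0,0.002,0],"yaw": 0,"jaw": 255}
    - {"offset": [0,0.002,0],"yaw": 0,"jaw": 255}

```text
clock: 16.43
position: [0.5492, 0.2041, 0.1372]
ee_rot: [-0.707, -0.003, -0.003, 0.707]
ft_force: [-5.4, -2.1, 15.9]
grip_width: -0.001
```

Call:
move_arm:
  increments:
    - {"offset": [-0.0015,0.002,-0.001],"yaw": 0,"jaw": 255}
    - {"offset": [-0.0015,0.003,-0.001],"yaw": 0,"jaw": 255}
    - {"offset": [-0.0015,0.004,-0.001],"yaw": 0,"jaw": 255}
    - {"offset": [-0.0015,0.004,-0.001],"yaw": 0,"jaw": 255}

```text
clock: 16.77
position: [0.5484, 0.204, 0.134]
ee_rot: [-0.706, -0.004, -0.004, 0.708]
ft_force: [1.2, 2.1, 4.1]
grip_width: 0.0
```

Call:
move_arm:
  increments:
    - {"offset": [-0.001,0.002,-0.0005],"yaw": 0,"jaw": 255}
    - {"offset": [-0.001,0.004,-0.0005],"yaw": 0,"jaw": 255}
    - {"offset": [-0.001,0.004,-0.0005],"yaw": 0,"jaw": 255}

```text
clock: 17.02
position: [0.5482, 0.2039, 0.1302]
ee_rot: [-0.706, -0.005, -0.004, 0.708]
ft_force: [2.8, 2.8, 5.5]
grip_width: 0.001
```

The force fell from 16 N to 4 N, so the lid has snapped. Following down to bring the button to its stop again and push firmly.

Call:
move_arm:
  increments:
    - {"offset": [-0.0005,0.002,-0.0005],"yaw": 0,"jaw": 255}
    - {"offset": [-0.0005,0.004,-0.0005],"yaw": 0,"jaw": 255}
    - {"offset": [-0.0005,0.004,-0.0005],"yaw": 0,"jaw": 255}

```text
clock: 17.27
position: [0.5488, 0.2042, 0.1294]
ee_rot: [-0.705, -0.005, -0.005, 0.709]
ft_force: [-9.4, -0.9, 31.7]
grip_width: -0.001
```

Call:
move_arm:
  increments:
    - {"offset": [-0.0005,0.002,0],"yaw": 0,"jaw": 255}
    - {"offset": [-0.0005,0.004,0],"yaw": 0,"jaw": 255}
    - {"offset": [-0.0005,0.004,0],"yaw": 0,"jaw": 255}

```text
clock: 17.52
position: [0.5495, 0.2045, 0.1294]
ee_rot: [-0.704, -0.006, -0.006, 0.71]
ft_force: [-12.7, -3.3, 37.9]
grip_width: 0.001
```

```bash
python3 tilt.py .11 .145
```

```text
17.5167 [0.5495 0.2045 0.1294] [-12.67  -3.32  37.95] 0.0005096983630473666
white plane slope,z [ 0.0039 -0.0014  0.1279] deg 0.24 15351 [0.4984 0.154  0.1153] [0.5829 0.2519 0.1311]
button top z pct [0.1393 0.1453 0.1458 0.1462 0.1465] 1402
```

Flange top at 0.128 and level, button top at 0.146, which is its stop. Easing the push to about 25–30 N with less sideways load.

Call:
move_arm:
  increments:
    - {"offset": [-0.0015,0.003,-0.0005],"yaw": 0,"jaw": 255}
    - {"offset": [-0.0015,0.0025,-0.0005],"yaw": 0,"jaw": 255}
    - {"offset": [-0.0015,0.0025,-0.0005],"yaw": 0,"jaw": 255}

```text
clock: 17.82
position: [0.5488, 0.2043, 0.1295]
ee_rot: [-0.703, -0.007, -0.007, 0.711]
ft_force: [-6.9, -2.9, 26.3]
grip_width: -0.001
```

Call:
move_arm:
  increments:
    - {"offset": [-0.001,0.0025,-0.0005],"yaw": 0,"jaw": 255}
    - {"offset": [-0.001,0.0025,-0.0005],"yaw": 0,"jaw": 255}
    - {"offset": [-0.001,0.0025,-0.0005],"yaw": 0,"jaw": 255}
    - {"offset": [-0.001,0.0025,-0.0005],"yaw": 0,"jaw": 255}

```text
clock: 18.15
position: [0.5488, 0.2042, 0.1295]
ee_rot: [-0.703, -0.007, -0.008, 0.711]
ft_force: [-6.3, -0.8, 24.5]
grip_width: 0.004
```

```bash
python3 tilt.py .11 .145; python3 - <<'E'
from fit import *
s=manip.camera("side");c=manip.camera("scene");w=manip.camera("wrist")
S=cv2.resize(s["pixels"][150:275,280:390],(352,400),interpolation=cv2.INTER_CUBIC)
C=cv2.resize(c["pixels"][105:215,310:420],(396,400),interpolation=cv2.INTER_CUBIC)
cv2.imwrite("pics/m2.png",np.hstack([S,C])[...,::-1]);print(manip.get_obs()["ft_force"])
E
```

```text
18.15 [0.5488 0.2042 0.1295] [-6.3  -0.83 24.53] 0.0042120721143416645
white plane slope,z [0.0076 0.0002 0.1278] deg 0.44 15355 [0.4982 0.1545 0.1142] [0.5823 0.2519 0.1311]
button top z pct [0.1391 0.1452 0.1458 0.1462 0.1464] 1377
[-6.19514178 -2.09840462 24.22836044]
```

View pics/m2.png

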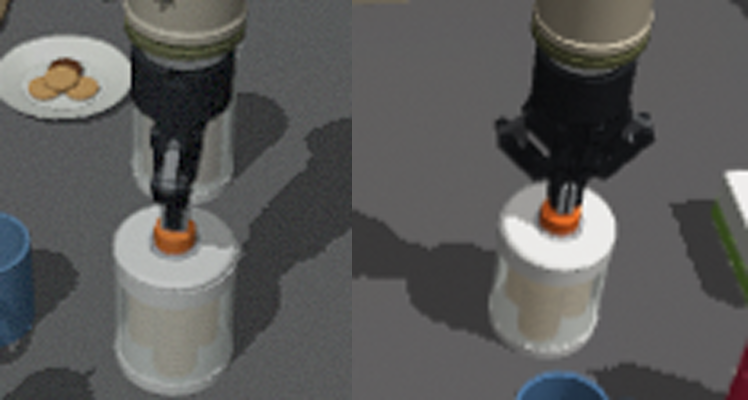

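The lid is closed, flange on the rim all round, with the closed fingers on the pushed-down button in both views. The canister is standing. Handing in.

```bash
python3 -c "
from workcell import manip
manip.hand_in();o=manip.get_obs();print(o['clock'],o['ft_force'],o['position'])"
```

```text
the job is handed in; nothing more can be done
the job is handed in; nothing more can be done
```

The canister is closed and the job is handed in at about 18 s, with the shut fingers still pushing straight down on the button at about 24 N.

**What I did:** I gripped the lid by its button, carried it over the tall canister and set it level on the catches. Then I let go and pushed the button with the shut fingers. The force rose to about 16 N, dropped to 4 N as the lid snapped, and I followed the button down to its stop.

**Last checks:**
- **Flange:** its top is at 128 mm, as expected for a closed lid.
- **Button:** its top is at 146 mm, which is its stop.
- **Views:** the side and scene cameras show the canister standing and the flange on the rim all round. I only viewed the area round the canister at the end; the arm met nothing else on the way.

**What disagreed:**
- **Fingertip offset:** the fingertips were about 20 mm behind the reported TCP, not 17 mm ahead as `manip.tcp_to_tips` says. My first grip therefore closed above the button without touching it, and I used the measured offset after that.
- **Position drift:** the arm drifted a few millimetres on long moves, which I corrected before inserting the lid.
- **Push force:** the push briefly reached 38 N before I eased it. About 6 N of sideways force and an apparent flange tilt of 0.4° remain. I put the tilt down to measurement error, since it is about as large as the readings vary.

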